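Load mirror cells into their alignment nests and lock them

TASK

Get the mirrors ready for the alignment check: slide each round mirror cell on the bench, face up, into a nest of its own, under the two screw heads and fully home against both screws, then lock it there by pressing a brass keeper into the recess in front of it until the keeper's lower block is flush with the plate, so that screws and keeper hold it at three points. Any cell, nest and keeper go together; spare keepers may stay wherever they are, and the tally counter and the blue-labelled dropper bottle are to be left alone.

Things in the scene. Friction and masses are not known exactly. Their poses are not given: they have to be found in the camera images.
- nest_1_home (a point): Nest (3 alike, fixed): dark plate, 16 mm thick. Point: on top, under the centre of a cell that touches both screws. z up, x to the back, y left. Plate spans x -75..45, y -45..45 mm from here. Polished, slippery steel screws at (16.7, +/-19.9) mm: 8 mm thick shoulders, 16 mm heads from 23 to 28 mm above the plate: cells slide in below them from the front (-x), not from above.
- nest_1_recess (a point): Centre of this nest's rectangular keeper recess, at the level of the plate's top, 41 mm in front of (-x from) the home point; same axes. Bright floor, 10 mm deep, 38.4 mm along x by 30.4 mm along y, mouth chamfered 2 mm. A cell, being larger, can slide across the open recess.
- nest_2_home (a point): Nest (3 alike, fixed): dark plate, 16 mm thick. Point: on top, under the centre of a cell that touches both screws. z up, x to the back, y left. Plate spans x -75..45, y -45..45 mm from here. Polished, slippery steel screws at (16.7, +/-19.9) mm: 8 mm thick shoulders, 16 mm heads from 23 to 28 mm above the plate: cells slide in below them from the front (-x), not from above.
- nest_2_recess (a point): Centre of this nest's rectangular keeper recess, at the level of the plate's top, 41 mm in front of (-x from) the home point; same axes. Bright floor, 10 mm deep, 38.4 mm along x by 30.4 mm along y, mouth chamfered 2 mm. A cell, being larger, can slide across the open recess.
- nest_3_home (a point): Nest (3 alike, fixed): dark plate, 16 mm thick. Point: on top, under the centre of a cell that touches both screws. z up, x to the back, y left. Plate spans x -75..45, y -45..45 mm from here. Polished, slippery steel screws at (16.7, +/-19.9) mm: 8 mm thick shoulders, 16 mm heads from 23 to 28 mm above the plate: cells slide in below them from the front (-x), not from above.
- nest_3_recess (a point): Centre of this nest's rectangular keeper recess, at the level of the plate's top, 41 mm in front of (-x from) the home point; same axes. Bright floor, 10 mm deep, 38.4 mm along x by 30.4 mm along y, mouth chamfered 2 mm. A cell, being larger, can slide across the open recess.
- cell_1_center (a point): Mirror cell (loose, may be absent; all alike): black disc 44 mm in diameter, 20 mm high, 2 mm chamfer round its top, bright mirror face on top, about 80 g. The point is its centre, 10 mm above its underside; z is its own axis. Starts flat on the bench, face up.
- keeper_1_center (a point): Keeper (loose, 3 alike): brass, 32 mm high. Tongue below 36 (x) x 28 (y) x 10 mm (lowest 3 mm 1 mm smaller all round); on it a grip rib 36 (x) x 14 (y) x 22 mm, round ends. Same after a half turn. Point: mid-height, 16 mm above underside; z up, x along rib. Fully down it is 6 mm above the plate's top, rib end 1 mm in front of a cell that is home. About 90 g; starts upright.
- cell_2_center (a point): Mirror cell (loose, may be absent; all alike): black disc 44 mm in diameter, 20 mm high, 2 mm chamfer round its top, bright mirror face on top, about 80 g. The point is its centre, 10 mm above its underside; z is its own axis. Starts flat on the bench, face up.
- keeper_2_center (a point): Keeper (loose, 3 alike): brass, 32 mm high. Tongue below 36 (x) x 28 (y) x 10 mm (lowest 3 mm 1 mm smaller all round); on it a grip rib 36 (x) x 14 (y) x 22 mm, round ends. Same after a half turn. Point: mid-height, 16 mm above underside; z up, x along rib. Fully down it is 6 mm above the plate's top, rib end 1 mm in front of a cell that is home. About 90 g; starts upright.
- cell_3_center (a point): Mirror cell (loose, may be absent; all alike): black disc 44 mm in diameter, 20 mm high, 2 mm chamfer round its top, bright mirror face on top, about 80 g. The point is its centre, 10 mm above its underside; z is its own axis. Starts flat on the bench, face up.
- keeper_3_center (a point): Keeper (loose, 3 alike): brass, 32 mm high. Tongue below 36 (x) x 28 (y) x 10 mm (lowest 3 mm 1 mm smaller all round); on it a grip rib 36 (x) x 14 (y) x 22 mm, round ends. Same after a half turn. Point: mid-height, 16 mm above underside; z up, x along rib. Fully down it is 6 mm above the plate's top, rib end 1 mm in front of a cell that is home. About 90 g; starts upright.
- tally_counter: Bystander: round chrome tally counter, 51 x 56 x 23 mm, behind the nests; origin at its underside. To be left alone.
- dropper: Bystander: small white dropper bottle with a blue label, 26 mm wide and 68 mm high, to the right of the nests; origin at its underside. To be left alone.
Mind the look-alikes: they are no part of the job. What is shaped like the part that bears cell_3_center but pink or purple is not meant.

How it is judged:
At the end, for the whole second after the job is handed in: Every mirror cell that is present lies flat, face up on a nest's plate with its centre within 2 mm of the nest's home point (touching both screws), and a keeper stands in the recess of the same nest, within 3 mm of its centre, square to it and flush to within 1.5 mm; all are released and at rest (((horizontal distance between cell_1_center and nest_1_home below 0.002 m and z of cell_1_center in the frame of nest_1_home between 0.008 and 0.012 m and angle between cell_1_center's own z axis and vertical below 0.06 rad) or (horizontal distance between cell_1_center and nest_2_home below 0.002 m and z of cell_1_center in the frame of nest_2_home between 0.008 and 0.012 m and angle between cell_1_center's own z axis and vertical below 0.06 rad) or (horizontal distance between cell_1_center and nest_3_home below 0.002 m and z of cell_1_center in the frame of nest_3_home between 0.008 and 0.012 m and angle between cell_1_center's own z axis and vertical below 0.06 rad)) and linear speed of each of cell_1, keeper_1, cell_2, keeper_2, cell_3, keeper_3 below 0.01 m/s and ((horizontal distance between cell_2_center and nest_1_home below 0.002 m and z of cell_2_center in the frame of nest_1_home between 0.008 and 0.012 m and angle between cell_2_center's own z axis and vertical below 0.06 rad) or (horizontal distance between cell_2_center and nest_2_home below 0.002 m and z of cell_2_center in the frame of nest_2_home between 0.008 and 0.012 m and angle between cell_2_center's own z axis and vertical below 0.06 rad) or (horizontal distance between cell_2_center and nest_3_home below 0.002 m and z of cell_2_center in the frame of nest_3_home between 0.008 and 0.012 m and angle between cell_2_center's own z axis and vertical below 0.06 rad)) and ((horizontal distance between cell_3_center and nest_1_home below 0.002 m and z of cell_3_center in the frame of nest_1_home between 0.008 and 0.012 m and angle between cell_3_center's own z axis and vertical below 0.06 rad) or (horizontal distance between cell_3_center and nest_2_home below 0.002 m and z of cell_3_center in the frame of nest_2_home between 0.008 and 0.012 m and angle between cell_3_center's own z axis and vertical below 0.06 rad) or (horizontal distance between cell_3_center and nest_3_home below 0.002 m and z of cell_3_center in the frame of nest_3_home between 0.008 and 0.012 m and angle between cell_3_center's own z axis and vertical below 0.06 rad)) and ((horizontal distance between keeper_1_center and nest_1_recess below 0.003 m and z of keeper_1_center in the frame of nest_1_recess below 0.0075 m and angle between keeper_1_center's own z axis and vertical below 0.06 rad and angle between the x axis of keeper_1_center and the x axis of nest_1_recess, either way round below 0.15 rad) or (horizontal distance between keeper_2_center and nest_1_recess below 0.003 m and z of keeper_2_center in the frame of nest_1_recess below 0.0075 m and angle between keeper_2_center's own z axis and vertical below 0.06 rad and angle between the x axis of keeper_2_center and the x axis of nest_1_recess, either way round below 0.15 rad) or (horizontal distance between keeper_3_center and nest_1_recess below 0.003 m and z of keeper_3_center in the frame of nest_1_recess below 0.0075 m and angle between keeper_3_center's own z axis and vertical below 0.06 rad and angle between the x axis of keeper_3_center and the x axis of nest_1_recess, either way round below 0.15 rad) or horizontal distance between each of cell_1_center, cell_2_center, cell_3_center and nest_1_home above 0.03 m) and ((horizontal distance between keeper_1_center and nest_2_recess below 0.003 m and z of keeper_1_center in the frame of nest_2_recess below 0.0075 m and angle between keeper_1_center's own z axis and vertical below 0.06 rad and angle between the x axis of keeper_1_center and the x axis of nest_2_recess, either way round below 0.15 rad) or (horizontal distance between keeper_2_center and nest_2_recess below 0.003 m and z of keeper_2_center in the frame of nest_2_recess below 0.0075 m and angle between keeper_2_center's own z axis and vertical below 0.06 rad and angle between the x axis of keeper_2_center and the x axis of nest_2_recess, either way round below 0.15 rad) or (horizontal distance between keeper_3_center and nest_2_recess below 0.003 m and z of keeper_3_center in the frame of nest_2_recess below 0.0075 m and angle between keeper_3_center's own z axis and vertical below 0.06 rad and angle between the x axis of keeper_3_center and the x axis of nest_2_recess, either way round below 0.15 rad) or horizontal distance between each of cell_1_center, cell_2_center, cell_3_center and nest_2_home above 0.03 m) and ((horizontal distance between keeper_1_center and nest_3_recess below 0.003 m and z of keeper_1_center in the frame of nest_3_recess below 0.0075 m and angle between keeper_1_center's own z axis and vertical below 0.06 rad and angle between the x axis of keeper_1_center and the x axis of nest_3_recess, either way round below 0.15 rad) or (horizontal distance between keeper_2_center and nest_3_recess below 0.003 m and z of keeper_2_center in the frame of nest_3_recess below 0.0075 m and angle between keeper_2_center's own z axis and vertical below 0.06 rad and angle between the x axis of keeper_2_center and the x axis of nest_3_recess, either way round below 0.15 rad) or (horizontal distance between keeper_3_center and nest_3_recess below 0.003 m and z of keeper_3_center in the frame of nest_3_recess below 0.0075 m and angle between keeper_3_center's own z axis and vertical below 0.06 rad and angle between the x axis of keeper_3_center and the x axis of nest_3_recess, either way round below 0.15 rad) or horizontal distance between each of cell_1_center, cell_2_center, cell_3_center and nest_3_home above 0.03 m)).
It fails at once if the tally counter is displaced by more than 3 cm (distance of tally_counter from where it was at the start of the episode above 0.03 m).
It fails at once if the dropper bottle is displaced by more than 3 cm (distance of dropper from where it was at the start of the episode above 0.03 m).
Of cell_1, cell_2, cell_3 only 2 to 3 are there at a start; the rules pass over those that are not, and their reading is None.
At some moment in a run one of keeper_1, keeper_2, keeper_3 may be knocked a few centimetres aside while the robot is not near it.
Once in a run the grip may slacken for a moment while it holds something.
It also fails if it takes over 210 s, if anything falls off the work surface, if the arm or the gripper's body presses on something with over 40 N, if the wrist force passes 120 N, or if a joint passes its speed limit or range.

ROBOT

A 6-joint arm with a two-finger parallel gripper is mounted at the origin on a cart in front of the work surface, level with it; the furniture and walls round the work are solid. World frame = base frame: x ahead of the robot, y to its left, z up, the work surface at z = 0. Lengths are in m, angles in rad, forces in N, time in s.
With the tool pointing down it reaches from about 0.3 to 1 m from the base axis. Payload 5.1 kg.
Tool frame: the origin (TCP) lies between the finger pads; the fingertips stand 11 mm ahead of it and the grasp point (between the pads) lies 8 mm behind it (tip_extent is the distance from the TCP to the fingertips, in m); z points along the fingers, y is the line along which they close (so a half turn about z gives the same grasp; the last joint's range is limited). The gripper opens to 95 mm and grips with 3 to 60 N. Pads are 20 mm wide; open, the fingers measure 119 mm over their backs; the gripper's body (75 mm by 180 mm) begins 59 mm behind the grasp point.
Start: joints at [-1.243, 0.124, 1.65, -0, 1.367, -0.083], TCP at [0.26, -0.596, 0.226] pointing down, gripper open.
Joint ranges: [-2.61, 2.61], [-1.02, 2.33], [0.03, 2.71], [-1.35, 4.49], [0.32, 2.68], [-2.91, 2.91]. Speed limits (rad/s): [2.57, 2.57, 3.14, 3.14, 3.14, 3.14].

INTERFACE

Orientations are given as a unit quaternion [x, y, z, w].
In Python, from station import * gives the robot as it stands.
- The arm moves only by the shell command python3 -m jog 'ROWS' [FORCE]. ROWS is JSON, a list of rows, each a list of 7 numbers: the opening, from 0 (shut) to 1 (fully open), then the shift along the world's x, y, z each as a share of 50 mm, from -1 to 1, then the turn, a rotation vector about the world's x, y, z each as a share of 90 degrees, from -1 to 1. A call has 1 to 12 rows; each row shifts and turns the commanded pose from where the row before left it; what a row does not reach is not made up. A row lasts 1/10 s, in which the tool goes at most 50 mm and 8.59 degrees, less where a joint would pass 70% of its speed; a pose out of reach is approached as far as the arm can. A call with a number of a shift or a turn outside -1 to 1 is refused whole. A call with a gripper value outside its range is refused whole. The fingers move at their own pace and stop on an object; FORCE is the grip in N (left out, the last holds). Time passes only in rows, so rows that do not move let the fingers close. It gives the time, the measured TCP pose, the force, the opening and the grip force at its end, in the units of the state.
- sense(): the state, without advancing time (a new reading comes with each control period).
- camera(name): name is "scene" or "top" or "wrist"; returns a dict with "frame" (420x560x3 uint8, red, green, blue), "mtx" (3x3 intrinsics, pixels), "R" (3x3) and "t" (3): a world point X has camera coordinates R X + t. Camera axes: x right, y down, z forward; pixel columns grow to the right and rows downward; lengths in m; the calibration is good to about 2 mm. A picture is of the moment at which its call begins. There is no depth.
- hand_in(): hands the job in; it is judged then, once.
The state is a dict: "t": time; "joint_pos": joint angles; "joint_velocities": joint speeds; "joint_efforts": joint torques, N m; "tcp_pos": TCP position; "tcp_rot": TCP orientation; "wrist_force": force on the tool from outside, world axes, zero at the start; "torque": the same for the moment, N m; "gripper_width": finger opening in m; "gripper_force": force on a finger pad.
Only numpy, scipy, OpenCV 4.12 (cv2) and the standard library are available. Lean on these libraries where they do the work, as an engineer would, in place of code of your own. Each camera call takes 0.05 s, during which the arm holds its last target. There are 200 camera calls.

## Working session

There is one attempt and no reset: what is moved stays moved. The work goes in short steps, Python scripts to look and compute and a shell command to move; the robot and the scene stay as the last step left them, time stands still between calls to the robot, and variables do not carry over. Pictures are saved under pics/ and viewed, at most 19 in all, crops included, and the job is handed in when it is done.

```bash
mkdir -p pics; ls; python3 - <<'E'
from station import *
import cv2
for n in ("scene","top"):
    c=camera(n); cv2.imwrite(f"pics/{n}0.png",c["frame"][:,:,::-1])
    print(n,c["mtx"].tolist(),c["R"].tolist(),c["t"].tolist() if hasattr(c["t"],'tolist') else c["t"])
s=sense(); print(s)
E
```

```text
pics
scene [[530.8603146028355, 0.0, 281.0518415604439], [0.0, 530.8603146028355, 215.41261909431316], [0.0, 0.0, 1.0]] [[0.6821088421900814, -0.7311527441148452, -0.011966293471177775], [-0.31754215176065836, -0.28142215057284004, -0.9055211510628387], [0.6587066944105833, 0.6214637865075402, -0.4241323529258205]] [-0.36948559324181185, 0.26146485272342884, 1.178711090272626]
top [[453.99403251214744, 0.0, 276.11662450850963], [0.0, 453.99403251214744, 209.72947707608574], [0.0, 0.0, 1.0]] [[0.013977956394676456, -0.9996908913251416, -0.020560606425228167], [-0.9991081990193671, -0.013144556616101664, -0.040125145278783705], [0.039842482193080286, 0.021103137987292683, -0.9989831000471348]] [0.056336318886130415, 0.5701231608552041, 1.4239461069138961]
{'t': 0.1, 'joint_pos': array([-1.24260774e+00,  1.24471191e-01,  1.65154219e+00, -9.12932362e-07,
        1.36749557e+00, -8.26127882e-02]), 'joint_velocities': array([ 8.76184025e-04, -1.15192652e-03, -1.10329295e-03, -4.99604807e-05,
       -1.80408781e-03,  1.27273516e-03]), 'joint_efforts': array([ 7.07868694e-04, -4.18877864e+01, -3.61096573e+01,  7.75970751e-02,
        4.61737881e-02, -6.44273200e-05]), 'tcp_pos': array([ 0.25935719, -0.5954012 ,  0.22448688]), 'tcp_rot': array([ 9.78978871e-01,  2.03959437e-01, -1.17796685e-04, -9.50875345e-04]), 'wrist_force': array([-0.05759138, -0.32198074,  0.22600633]), 'torque': array([-0.01126838, -0.03745469, -0.02809866]), 'gripper_force': 0.0, 'gripper_width': 0.09483291679067113}
```

View pics/top0.png

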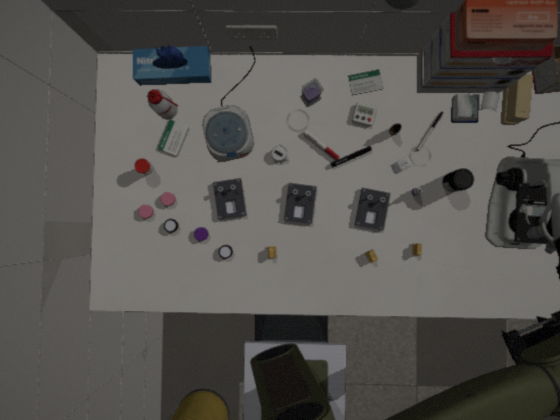

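View pics/scene0.png

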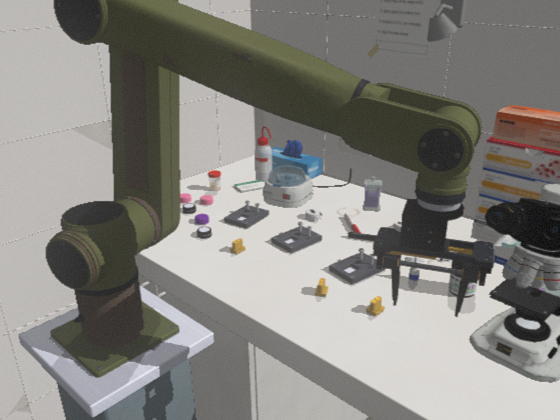

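The top view shows two cells at (171,226) and (225,252), with pink and purple decoys. The nests are at (229,200), (299,205) and (372,210), and the keepers at (271,252), (372,256) and (418,249). The tally counter is at (279,154) and the dropper is near (417,192). The scene view agrees with this.

```bash
cat > h.py <<'E'
from station import *
import cv2, numpy as np
from scipy.spatial.transform import Rotation as Ro
def pl(c,uv,z):
    uv=np.atleast_2d(np.array(uv,float)); d=np.c_[uv,np.ones(len(uv))]@np.linalg.inv(c["mtx"]).T@np.array(c["R"])
    o=-np.array(c["R"]).T@np.array(c["t"]); return o+d*((z-o[2])/d[:,2])[:,None]
def pr(c,X):
    X=np.atleast_2d(np.array(X,float)); p=(X@np.array(c["R"]).T+np.array(c["t"]))@np.array(c["mtx"]).T; return p[:,:2]/p[:,2:]
def snap(n,f=None):
    c=camera(n)
    if f: cv2.imwrite(f"pics/{f}.png",c["frame"][:,:,::-1])
    return c
def st():
    s=sense(); r=Ro.from_quat(s["tcp_rot"]); m=r.as_matrix()
    print("t",round(s["t"],2),"tcp",s["tcp_pos"].round(4),"yax yaw",np.degrees(np.arctan2(m[1,1],m[0,1])).round(2),"tool z",m[:,2].round(4),"w",round(s["gripper_width"],4),"gf",round(s["gripper_force"],1),"F",s["wrist_force"].round(1))
E
python3 - <<'E'
from h import *
c=snap("top")
for n,uv,z in [("cellA",(171,226),.02),("cellB",(225,252),.02),("n1",(229,200),.016),("n2",(299,205),.016),("n3",(372,210),.016),("k1",(271,252),.02),("k2",(372,256),.02),("k3",(418,249),.02),("drop",(417,192),.05),("tally",(279,154),.02)]:
    print(n,pl(c,[uv],z)[0].round(3))
st()
w=snap("wrist","w0"); print(w["R"],w["t"],w["mtx"]); print("cam",-np.array(w["R"]).T@w["t"])
E
```

```text
cellA [0.513 0.395 0.02 ]
cellB [0.434 0.223 0.02 ]
n1 [0.598 0.213 0.016]
n2 [ 0.585 -0.008  0.016]
n3 [ 0.572 -0.237  0.016]
k1 [0.436 0.078 0.02 ]
k2 [ 0.429 -0.237  0.02 ]
k3 [ 0.452 -0.38   0.02 ]
drop [ 0.628 -0.368  0.05 ]
tally [0.745 0.057 0.02 ]
t 0.15 tcp [ 0.2594 -0.5955  0.2246] yax yaw -66.47 tool z [-6.0e-04  1.6e-03 -1.0e+00] w 0.0951 gf 0.0 F [-0.3  1.2 -0.6]
[[ 0.39883642 -0.91702151 -0.00102811]
 [-0.88557515 -0.38545019  0.25920033]
 [-0.23808856 -0.10246807 -0.96582303]] [-0.64855511 -0.02908655  0.39122094] [[307.44106077   0.         280.91395793]
 [  0.         307.44106077 210.89891154]
 [  0.           0.           1.        ]]
cam [ 0.3260543  -0.56586275  0.38472265]
```

View pics/w0.png

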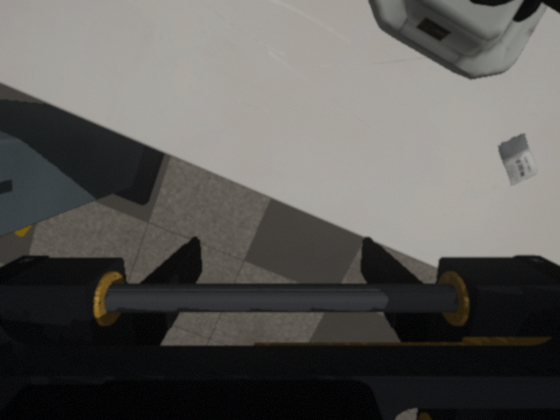

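```bash
python3 -m jog '[[1,0.4,0.86,0,0,0,-0.0654],[1,0.4,0.86,0,0,0,-0.0654],[1,0.4,0.86,0,0,0,-0.0654],[1,0.4,0.86,0,0,0,-0.0654],[1,0.4,0.86,0,0,0,0],[1,0.4,0.86,0,0,0,0],[1,0.4,0.86,0,0,0,0],[1,0.4,0.86,0,0,0,0],[1,0,0,0,0,0,0],[1,0,0,0,0,0,0]]'; python3 - <<'E'
from h import *
st(); c=snap("wrist","w1"); np.save("w1.npy",c,allow_pickle=True)
E
```

```text
t: 1.2
tcp_pos: [0.4198, -0.2512, 0.2256]
tcp_rot: [1.0, 0.001, -0.0, 0.0]
wrist_force: [0.8, -0.1, 0.8]
gripper_width: 0.0949
gripper_force: 0.0
t 1.2 tcp [ 0.4198 -0.2512  0.2256] yax yaw -89.86 tool z [-2.e-04 -6.e-04 -1.e+00] w 0.0949 gf 0.0 F [ 0.8 -0.1  0.8]
```

View pics/w1.png

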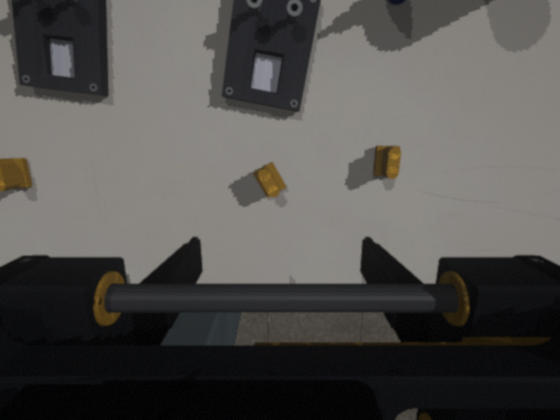

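The wrist view shows the middle and right nests, with recesses at (62,60) and (266,73). The keepers are at (12,174), (270,180) and (388,162). I'll use the left and middle nests, so I'm moving left to see those and the cells.

```bash
python3 -m jog '[[1,0.1,0.95,0.1,0,0,0],[1,0.1,0.95,0.1,0,0,0],[1,0.1,0.95,0.1,0,0,0],[1,0.1,0.95,0.1,0,0,0],[1,0.1,0.95,0.1,0,0,0],[1,0.1,0.95,0.1,0,0,0],[1,0,0.95,0,0,0,0],[1,0,0.95,0,0,0,0],[1,0,0,0,0,0,0],[1,0,0,0,0,0,0]]'; python3 - <<'E'
from h import *
st(); c=snap("wrist","w2"); np.save("w2.npy",c,allow_pickle=True)
E
```

```text
t: 2.25
tcp_pos: [0.4499, 0.1274, 0.2555]
tcp_rot: [1.0, 0.0, -0.0, 0.0]
wrist_force: [-0.0, -0.5, 0.3]
gripper_width: 0.0951
gripper_force: 0.0
t 2.25 tcp [0.4499 0.1274 0.2555] yax yaw -89.99 tool z [-5.e-04 -9.e-04 -1.e+00] w 0.0951 gf 0.0 F [-0.  -0.5  0.3]
```

View pics/w2.png

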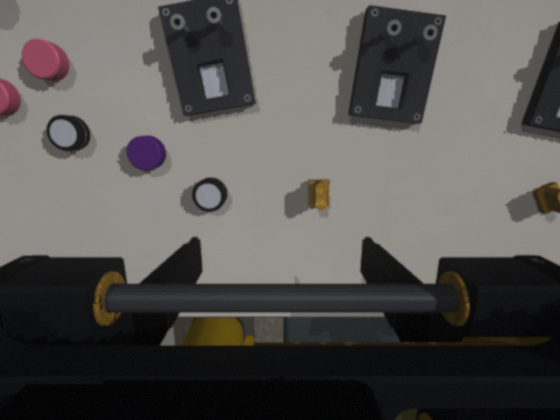

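The wrist view shows the cells at (66,133) and (209,195) and a keeper at (319,194). The left nest has screws at (178,22) and (214,15), and the middle nest at (394,28) and (430,32). Next I'll measure these.

```bash
cat > m.py <<'E'
from h import *
def holes(c,z=.02,lo=150,hi=6000,show=True):
    g=cv2.cvtColor(c["frame"],cv2.COLOR_RGB2GRAY); d=(g<75).astype(np.uint8)*255
    cs,hi_=cv2.findContours(d,cv2.RETR_CCOMP,cv2.CHAIN_APPROX_NONE); out=[]
    for k,q in enumerate(cs):
        a=cv2.contourArea(q)
        if hi_[0][k][3]>=0 and lo<a<hi and len(q)>5:
            e=cv2.fitEllipse(q); out.append((np.array(e[0]),a,e[1])); 
            if show: print("hole px",np.round(e[0],1),"A",a,"ax",np.round(e[1],1),"->",pl(c,[e[0]],z)[0][:2].round(4))
    return out
def brass(c,z=.032):
    h=cv2.cvtColor(c["frame"],cv2.COLOR_RGB2HSV)
    m=cv2.inRange(h,(10,130,60),(28,255,255)); n,l,s,ct=cv2.connectedComponentsWithStats(m)
    for k in range(1,n):
        if s[k,4]>150 and s[k,1]+s[k,3]<260: print("brass px",ct[k].round(1),s[k], "->",pl(c,[ct[k]],.01)[0][:2].round(4))
    return m
E
python3 - <<'E'
from m import *
c=np.load("w2.npy",allow_pickle=True).item(); holes(c); brass(c)
for n,z,ps in [("L",.044,[(178,22),(214,15)]),("M",.044,[(394,28),(430,32)])]:
    P=pl(c,ps,z)[:,:2]; v=P[0]-P[1]; y=v/np.hypot(*v); x=np.array([y[1],-y[0]]); print(n,"sep",np.hypot(*v).round(4),"yaw",np.degrees(np.arctan2(x[1],x[0])).round(1),"home",(P.mean(0)-.0167*x).round(4))
f=c["frame"][:,:,::-1]
a=cv2.resize(f[0:130,150:450],None,fx=2.6,fy=2.6,interpolation=cv2.INTER_CUBIC)
b=cv2.resize(f[160:230,170:370],None,fx=3.9,fy=3.5,interpolation=cv2.INTER_CUBIC)
cv2.imwrite("pics/z2.png",np.vstack([a[:,:780],b[:250,:780]]))
E
```

```text
hole px [169.1 338.2] A 174.5 ax [12.9 20.9] -> [0.219  0.2955]
hole px [228.9 332.5] A 389.5 ax [21.5 25. ] -> [0.2288 0.2054]
hole px [284.4 323. ] A 1849.5 ax [ 29.5 209.6] -> [0.2448 0.1228]
hole px [ 98.2 299.8] A 154.5 ax [ 7.9 37.6] -> [0.2836 0.3916]
hole px [207.8 195.6] A 547.5 ax [25.7 27.3] -> [0.4372 0.2239]
hole px [ 62.7 132.7] A 635.5 ax [26.1 31.1] -> [0.5174 0.3996]
hole px [388.6  91.9] A 681.5 ax [25.8 35.8] -> [ 0.5649 -0.0022]
hole px [430.  32.] A 179.0 ax [14.  16.5] -> [ 0.6296 -0.044 ]
hole px [393.8  27.1] A 182.5 ax [14.2 16.5] -> [ 0.6347 -0.0018]
hole px [213.4  81.5] A 756.0 ax [27.5 37.4] -> [0.5766 0.2085]
hole px [177.1  21.3] A 203.5 ax [15.5 17. ] -> [0.6407 0.2463]
hole px [213.4  14.4] A 202.5 ax [15.3 17.1] -> [0.6476 0.2044]
brass px [318.4 193.1] [309 180  20  30 514] -> [0.4383 0.0774]
brass px [547.3 195.1] [537 183  23  30 227] -> [ 0.4353 -0.2314]
L sep 0.0396 yaw 9.7 home [0.6196 0.216 ]
M sep 0.0395 yaw -5.6 home [ 0.6085 -0.0122]
```

View pics/z2.png

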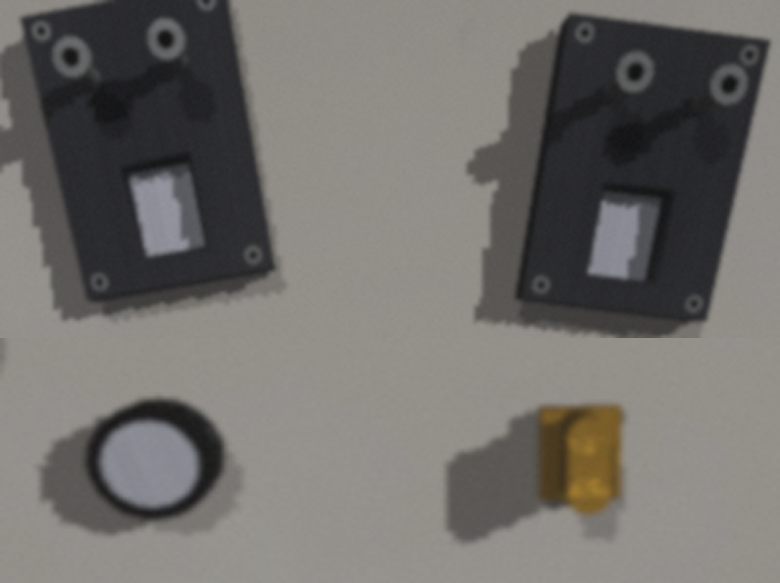

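```bash
python3 -m jog '[[0.7,-0.088,0.478,-0.775,0,0,0.054],[0.7,-0.088,0.478,-0.775,0,0,0.054],[0.7,-0.088,0.478,-0.775,0,0,0],[0.7,-0.088,0.478,-0.775,0,0,0],[0.7,0,0,0,0,0,0],[0.7,0,0,0,0,0,0]]'; python3 - <<'E'
from m import *
st(); c=snap("wrist","w3"); np.save("w3.npy",c,allow_pickle=True); holes(c,lo=400); brass(c)
for z in (.1,): print(pr(c,[[0.4372,.2239,.02]]))
E
```

```text
t: 2.9
tcp_pos: [0.4324, 0.2218, 0.1003]
tcp_rot: [0.996, 0.084, -0.001, 0.001]
wrist_force: [0.7, 0.1, -0.0]
gripper_width: 0.0667
gripper_force: 0.0
t 2.9 tcp [0.4324 0.2218 0.1003] yax yaw -80.41 tool z [-0.0014 -0.0012 -1.    ] w 0.0667 gf 0.0 F [ 0.7  0.1 -0. ]
hole px [279.9 327.4] A 5043.5 ax [ 35.1 223.4] -> [0.3329 0.2066]
hole px [159. 298.] A 420.0 ax [21.3 47. ] -> [0.3447 0.316 ]
hole px [280.5 214.6] A 1367.0 ax [41.  42.5] -> [0.4372 0.2236]
hole px [57.5 69.6] A 1937.5 ax [45.2 54.7] -> [0.5175 0.3997]
hole px [329.8  30.2] A 2146.0 ax [47.  62.4] -> [0.5749 0.2118]
brass px [453.2 236.1] [ 428  215   48   43 1111] -> [0.4401 0.073 ]
[[280.13049659 214.53006169]]
```

View pics/w3.png

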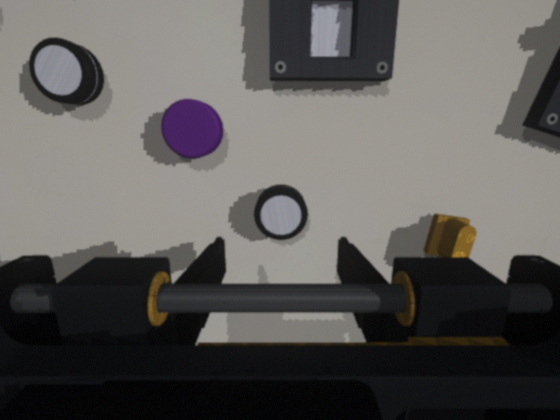

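The wrist view shows cell B at (280,214), centred between the fingers, and the left nest square to the tool. Descending and gripping.

```bash
python3 -m jog '[[0.7,0,0.02,-0.9,0,0,0],[0.7,0,0,-0.6,0,0,0],[0.7,0,0,-0.24,0,0,0],[0.7,0,0,0,0,0,0],[0,0,0,0,0,0,0],[0,0,0,0,0,0,0],[0,0,0,0,0,0,0],[0,0,0,0,0,0,0],[0,0,0,0,0,0,0],[0,0,0,0,0,0,0]]' 25; python3 -c "
from h import *
st()"
```

```text
t: 3.95
tcp_pos: [0.4331, 0.225, 0.0151]
tcp_rot: [0.996, 0.085, 0.001, -0.0]
wrist_force: [-1.2, -1.2, 6.5]
gripper_width: 0.0431
gripper_force: 25.0
t 3.95 tcp [0.4331 0.225  0.0151] yax yaw -80.26 tool z [ 2.3e-03  3.0e-04 -1.0e+00] w 0.0431 gf 25.0 F [-1.2 -1.2  6.5]
```

```bash
python3 -m jog '[[0,0,0,0.75,0,0,0],[0,0,0,0.75,0,0,0],[0,0.66,-0.09,0,0,0,0],[0,0.66,-0.09,0,0,0,0],[0,0.66,-0.09,0,0,0,0],[0,0.66,-0.09,0,0,0,0],[0,0,0,0,0,0,0],[0,0,0,0,0,0,0]]'; python3 - <<'E'
from m import *
st(); c=snap("wrist","w4"); np.save("w4.npy",c,allow_pickle=True); holes(c,lo=100,z=.044)
E
```

```text
t: 4.75
tcp_pos: [0.5635, 0.2065, 0.0879]
tcp_rot: [0.996, 0.084, -0.001, -0.0]
wrist_force: [-0.7, 0.5, -2.0]
gripper_width: 0.0428
gripper_force: 25.0
t 4.75 tcp [0.5635 0.2065 0.0879] yax yaw -80.32 tool z [-1.8e-03 -2.0e-04 -1.0e+00] w 0.0428 gf 25.0 F [-0.7  0.5 -2. ]
hole px [477.  327.9] A 1413.0 ax [39.3 48.5] -> [0.5149 0.0466]
hole px [280.7 327.5] A 3293.0 ax [ 35.7 133.3] -> [0.49   0.1949]
hole px [ 85.7 328.9] A 1398.0 ax [38.4 49.7] -> [0.4637 0.342 ]
hole px [300.4 297.6] A 205.0 ax [ 3.6 94.4] -> [0.5177 0.1848]
hole px [200.7 298. ] A 474.0 ax [16.1 52.9] -> [0.505  0.2578]
hole px [538.8 248.2] A 488.5 ax [19.9 34. ] -> [0.5848 0.0251]
hole px [280.8 258.4] A 2685.5 ax [54.9 62.4] -> [0.5463 0.2044]
hole px [ 30.  239.7] A 1292.5 ax [35.2 47.4] -> [0.5308 0.381 ]
hole px [279.7 197.7] A 1322.5 ax [41.2 45.3] -> [0.5902 0.2126]
hole px [549.  153.7] A 120.5 ax [11.4 13.7] -> [0.6487 0.0439]
hole px [312.3 126.7] A 542.0 ax [25.7 26.9] -> [0.6395 0.1998]
hole px [249.8 126.1] A 548.0 ax [26.  26.9] -> [0.6331 0.2393]
hole px [333.5  95.9] A 149.5 ax [13.3 14.4] -> [0.6599 0.1904]
hole px [228.5  95.1] A 149.5 ax [13.3 14.4] -> [0.6494 0.255 ]
```

View pics/w4.png

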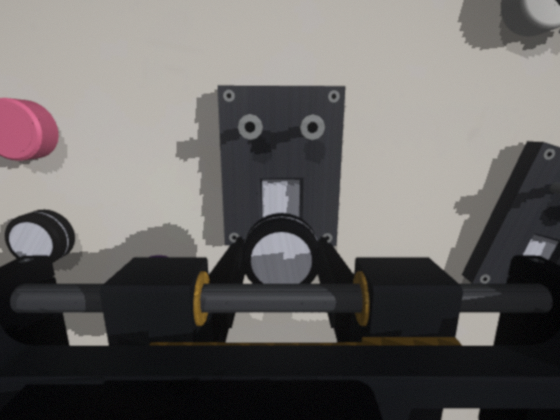

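The wrist view shows the held cell at (281,258), centred on the nest. The screws are at (250,126) and (312,127) and the recess at (280,198).

```bash
python3 -m jog '[[0,0.154,0.05,0,0,0,0],[0,0,0,-0.7,0,0,0],[0,0,0,-0.3,0,0,0],[0,0,0,-0.1,0,0,0],[0,0,0,0,0,0,0],[0,0,0,0,0,0,0]]'; python3 - <<'E'
from h import *
st()
c=np.load("w4.npy",allow_pickle=True).item(); print(pl(c,[(280.8,258.4)],.093))
E
```

```text
t: 5.4
tcp_pos: [0.5721, 0.2095, 0.0344]
tcp_rot: [0.996, 0.085, 0.001, -0.0]
wrist_force: [0.3, 0.0, -0.4]
gripper_width: 0.043
gripper_force: 25.0
t 5.4 tcp [0.5721 0.2095 0.0344] yax yaw -80.27 tool z [ 1.4e-03  4.0e-04 -1.0e+00] w 0.043 gf 25.0 F [ 0.3  0.  -0.4]
[[0.56778444 0.20805546 0.093     ]]
```

```bash
python3 -m jog '[[0,0,0,-0.04,0,0,0],[0,0,0,-0.03,0,0,0],[0,0,0,0,0,0,0],[0,0,0,0,0,0,0]]'; python3 -m jog '[[0,0.2,0.032,0,0,0,0],[0,0.2,0.032,0,0,0,0],[0,0.2,0.032,0,0,0,0],[0,0.1,0.016,0,0,0,0],[0,0,0,0,0,0,0],[0,0,0,0,0,0,0]]'; python3 -c "
from h import *
st(); c=snap('wrist','w5')"
```

```text
t: 5.8
tcp_pos: [0.5723, 0.2094, 0.0312]
tcp_rot: [0.996, 0.085, 0.001, -0.0]
wrist_force: [-0.6, -0.8, 4.0]
gripper_width: 0.0429
gripper_force: 25.0
t: 6.4
tcp_pos: [0.608, 0.215, 0.0312]
tcp_rot: [0.996, 0.085, 0.001, -0.0]
wrist_force: [0.9, -0.3, 5.4]
gripper_width: 0.0428
gripper_force: 25.0
t 6.4 tcp [0.608  0.215  0.0312] yax yaw -80.29 tool z [ 2.9e-03  6.0e-04 -1.0e+00] w 0.0428 gf 25.0 F [ 0.9 -0.3  5.4]
```

View pics/w5.png

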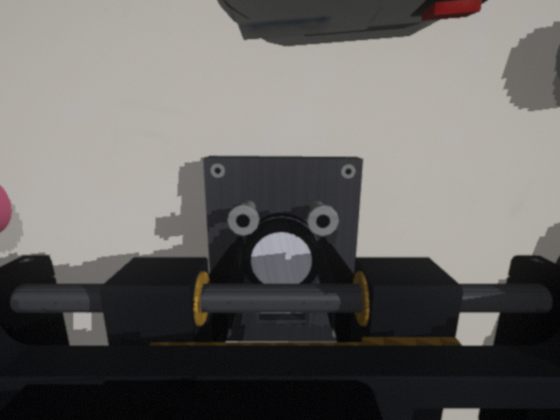

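The cell is lined up between the screw heads, about 7 mm short. Nudging it home until contact shows up in the force.

```bash
python3 -m jog '[[0,0.04,0.0065,0,0,0,0],[0,0.04,0.0065,0,0,0,0],[0,0.04,0.0065,0,0,0,0],[0,0,0,0,0,0,0],[0,0,0,0,0,0,0]]'; python3 -m jog '[[0,0.03,0.005,0,0,0,0],[0,0,0,0,0,0,0],[0,0,0,0,0,0,0]]';python3 -m jog '[[0,0.03,0.005,0,0,0,0],[0,0,0,0,0,0,0],[0,0,0,0,0,0,0]]'
```

```text
t: 6.95
tcp_pos: [0.6121, 0.2158, 0.0312]
tcp_rot: [0.996, 0.085, -0.001, 0.0]
wrist_force: [-5.6, -1.1, 9.6]
gripper_width: 0.0429
gripper_force: 25.0
t: 7.25
tcp_pos: [0.6139, 0.2161, 0.0302]
tcp_rot: [0.996, 0.085, -0.0, -0.0]
wrist_force: [-0.3, 0.2, 2.2]
gripper_width: 0.0437
gripper_force: 2.5
t: 7.55
tcp_pos: [0.615, 0.2162, 0.0301]
tcp_rot: [0.996, 0.085, -0.001, 0.0]
wrist_force: [-3.9, -0.1, 5.8]
gripper_width: 0.043
gripper_force: 25.0
```

```bash
python3 -m jog '[[0.6,0,0,0,0,0,0],[0.6,0,0,0,0,0,0],[0.6,0,0,0.2,0,0,0],[0.6,0,0,0.8,0,0,0],[0,-0.8,-0.13,0,0,0,0],[0,0,0,0,0,0,0],[0,0,0,0,0,0,0],[0,0,0,0,0,0,0],[0,0,0,0,0,0,0]]'; python3 - <<'E'
from m import *
st(); c=snap("wrist","w6"); np.save("w6.npy",c,allow_pickle=True); holes(c,lo=450,hi=5000,z=.044); print("cell z.036:"); holes(c,lo=1000,hi=5000,z=.036)
E
```

```text
t: 8.45
tcp_pos: [0.5766, 0.2098, 0.0804]
tcp_rot: [0.996, 0.085, 0.0, -0.0]
wrist_force: [-0.6, -0.4, -0.6]
gripper_width: 0.0225
gripper_force: 0.0
t 8.45 tcp [0.5766 0.2098 0.0804] yax yaw -80.3 tool z [ 7.e-04  2.e-04 -1.e+00] w 0.0225 gf 0.0 F [-0.6 -0.4 -0.6]
hole px [100.8 329. ] A 2422.5 ax [36.6 92.5] -> [0.4851 0.3297]
hole px [457.  328.3] A 2783.0 ax [39.2 98.1] -> [0.5298 0.071 ]
hole px [280.8 327.8] A 1796.5 ax [36.4 69.3] -> [0.5084 0.199 ]
hole px [280.8 274.2] A 798.5 ax [22.6 49.2] -> [0.551  0.2063]
hole px [ 23.1 250.7] A 497.0 ax [18.5 43.2] -> [0.5388 0.3833]
hole px [279.1 226.3] A 1291.5 ax [37.6 46.6] -> [0.5855 0.2133]
hole px [281.2 176.6] A 2043.5 ax [50.7 51.5] -> [0.6188 0.2176]
hole px [314.8 148.9] A 529.5 ax [25.7 26.4] -> [0.6395 0.1998]
hole px [251.1 148.4] A 539.0 ax [26.  26.5] -> [0.6331 0.2392]
cell z.036:
hole px [100.8 329. ] A 2422.5 ax [36.6 92.5] -> [0.4785 0.3341]
hole px [457.  328.3] A 2783.0 ax [39.2 98.1] -> [0.5249 0.0648]
hole px [280.8 327.8] A 1796.5 ax [36.4 69.3] -> [0.5027 0.1981]
hole px [279.1 226.3] A 1291.5 ax [37.6 46.6] -> [0.583  0.2129]
hole px [281.2 176.6] A 2043.5 ax [50.7 51.5] -> [0.6176 0.2174]
```

The cell is about 2 mm short, so I'm pushing it from the front with the fingers closed.

```bash
python3 -m jog '[[0,0,0,-0.5,0,0,0],[0,0,0,-0.44,0,0,0],[0,0,0,0,0,0,0],[0,0,0,0,0,0,0],[0,0.1,0.016,0,0,0,0],[0,0.08,0.013,0,0,0,0],[0,0,0,0,0,0,0],[0,0,0,0,0,0,0]]'; python3 -m jog '[[0,0.04,0.006,0,0,0,0],[0,0,0,0,0,0,0],[0,0,0,0,0,0,0]]';python3 -m jog '[[0,0.04,0.006,0,0,0,0],[0,0,0,0,0,0,0],[0,0,0,0,0,0,0]]'
```

```text
t: 9.3
tcp_pos: [0.5854, 0.2114, 0.0339]
tcp_rot: [0.996, 0.085, 0.001, -0.0]
wrist_force: [-0.5, 0.2, -0.7]
gripper_width: 0.0004
gripper_force: 0.0
t: 9.6
tcp_pos: [0.5866, 0.2115, 0.0332]
tcp_rot: [0.996, 0.085, 0.0, -0.0]
wrist_force: [0.5, 0.5, -0.4]
gripper_width: 0.0003
gripper_force: 0.0
t: 9.9
tcp_pos: [0.5875, 0.2115, 0.0329]
tcp_rot: [0.996, 0.085, -0.002, 0.0]
wrist_force: [-5.8, -1.9, 3.2]
gripper_width: 0.0006
gripper_force: 2.6
```

```bash
python3 -m jog '[[0,0.04,0.006,0,0,0,0],[0,0,0,0,0,0,0],[0,0,0,0,0,0,0]]';python3 -m jog '[[0,0.04,0.006,0,0,0,0],[0,0,0,0,0,0,0],[0,0,0,0,0,0,0]]'; python3 - <<'E'
from m import *
c=snap("wrist","w7"); holes(c,lo=450,hi=5000,z=.036)
E
```

```text
t: 10.2
tcp_pos: [0.5877, 0.2116, 0.0326]
tcp_rot: [0.996, 0.085, -0.004, 0.001]
wrist_force: [-10.1, -2.3, 7.6]
gripper_width: 0.0002
gripper_force: 5.2
t: 10.5
tcp_pos: [0.588, 0.2117, 0.0326]
tcp_rot: [0.996, 0.085, -0.006, 0.001]
wrist_force: [-16.3, -2.6, 12.0]
gripper_width: 0.0008
gripper_force: 8.1
hole px [124.9 327.3] A 2442.0 ax [ 33.8 152.2] -> [0.5327 0.2961]
hole px [431.3 327.8] A 4262.0 ax [ 39.7 162.3] -> [0.5626 0.1181]
hole px [282.2 207.2] A 3173.0 ax [62.6 64.7] -> [0.6204 0.2173]
hole px [324.5 179.9] A 850.0 ax [32.2 33.7] -> [0.6383 0.1984]
hole px [242.  179.2] A 860.5 ax [33.1 33.2] -> [0.6315 0.24  ]
```

```bash
python3 -m jog '[[0,-0.12,-0.02,0,0,0,0],[0,0,0,0.9,0,0,0],[0.6,-0.81,-0.67,0.2,0,0,-0.054],[0.6,-0.81,-0.67,0.2,0,0,-0.054],[0.6,-0.81,-0.67,0.2,0,0,0],[0.6,-0.81,-0.67,0.2,0,0,0],[0.6,0,0,0,0,0,0],[0.6,0,0,0,0,0,0]]'; python3 - <<'E'
from m import *
st(); c=snap("wrist","w8"); np.save("w8.npy",c,allow_pickle=True); m=brass(c)
f=c["frame"][:,:,::-1]; cv2.imwrite("pics/z8.png",cv2.resize(f[140:270,170:400],None,fx=3,fy=3,interpolation=cv2.INTER_CUBIC))
E
```

```text
t: 11.35
tcp_pos: [0.4355, 0.0858, 0.1163]
tcp_rot: [1.0, -0.001, 0.002, -0.0]
wrist_force: [1.1, -0.6, 0.3]
gripper_width: 0.0427
gripper_force: 0.0
t 11.35 tcp [0.4355 0.0858 0.1163] yax yaw -90.08 tool z [ 3.6e-03  5.0e-04 -1.0e+00] w 0.0427 gf 0.0 F [ 1.1 -0.6  0.3]
brass px [291.3 210.2] [ 276  189   31   47 1241] -> [0.4377 0.0772]
```

View pics/z8.png

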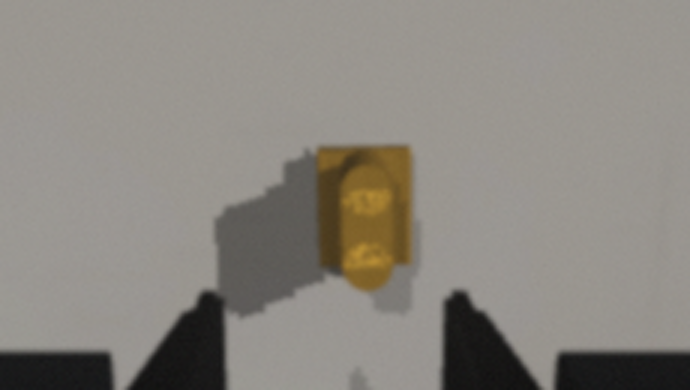

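The crop shows the keeper upright with its rib along the image vertical, so its yaw is about 0. The rib top's centre is at about px (292,216).

```bash
python3 - <<'E'
from m import *
c=np.load("w8.npy",allow_pickle=True).item(); print(pl(c,[(292,215.8)],.032),pl(c,[(291.5,208.7)],.01)); print(pl(c,[(292,195),(292,236.7)],.032))
E
```

```text
[[0.43875042 0.07734135 0.032     ]] [[0.43915966 0.07703074 0.01      ]]
[[0.45629419 0.07746768 0.032     ]
 [0.42047575 0.07720976 0.032     ]]
```

```bash
python3 -m jog '[[0.55,0.064,-0.17,-0.5,0,0,0],[0.55,0,0,-0.8,0,0,0],[0.55,0,0,-0.5,0,0,0],[0.55,0,0,-0.06,0,0,0],[0.55,0,0,0,0,0,0],[0,0,0,0,0,0,0],[0,0,0,0,0,0,0],[0,0,0,0,0,0,0],[0,0,0,0,0,0,0],[0,0,0,0,0,0,0],[0,0,0,0,0,0,0],[0,0,0,0,0,0,0]]' 40; python3 -c "
from h import *
st()"
```

```text
t: 12.6
tcp_pos: [0.4386, 0.0776, 0.0229]
tcp_rot: [1.0, -0.0, 0.0, 0.0]
wrist_force: [-1.6, -0.6, 3.2]
gripper_width: 0.014
gripper_force: 40.0
t 12.6 tcp [0.4386 0.0776 0.0229] yax yaw -90.01 tool z [ 4.e-04 -1.e-04 -1.e+00] w 0.014 gf 40.0 F [-1.6 -0.6  3.2]
```

```bash
python3 -m jog '[[0,0,0,0.6,0,0,0],[0,0,0,0.6,0,0,0],[0,0.704,0.664,0,0,0,0.0515],[0,0.704,0.664,0,0,0,0.0515],[0,0.704,0.664,0,0,0,0],[0,0.704,0.664,0,0,0,0],[0,0,0,0,0,0,0],[0,0,0,0,0,0,0]]'; python3 - <<'E'
from m import *
st(); c=snap("wrist","w9"); np.save("w9.npy",c,allow_pickle=True); holes(c,lo=400,hi=5000,z=.044);brass(c)
E
```

```text
t: 13.4
tcp_pos: [0.5789, 0.2109, 0.0812]
tcp_rot: [0.997, 0.081, -0.001, 0.0]
wrist_force: [-0.1, -0.2, -1.1]
gripper_width: 0.0137
gripper_force: 40.0
t 13.4 tcp [0.5789 0.2109 0.0812] yax yaw -80.68 tool z [-2.4e-03 -7.0e-04 -1.0e+00] w 0.0137 gf 40.0 F [-0.1 -0.2 -1.1]
hole px [104.6 329.1] A 2562.0 ax [ 35.3 109.6] -> [0.4877 0.3291]
hole px [448.4 328.3] A 3375.5 ax [ 39.  121.7] -> [0.5294 0.0777]
hole px [280.9 328.2] A 1153.5 ax [36.6 43.7] -> [0.5095 0.2003]
hole px [281.  230.7] A 1364.0 ax [41.  51.3] -> [0.5847 0.2125]
hole px [282.7 176.6] A 2019.0 ax [50.4 51.1] -> [0.6211 0.2173]
hole px [314.9 152.4] A 521.5 ax [25.3 26.4] -> [0.6395 0.1998]
hole px [251.5 152.4] A 523.0 ax [25.4 26.3] -> [0.6331 0.2393]
```

View pics/w9.png

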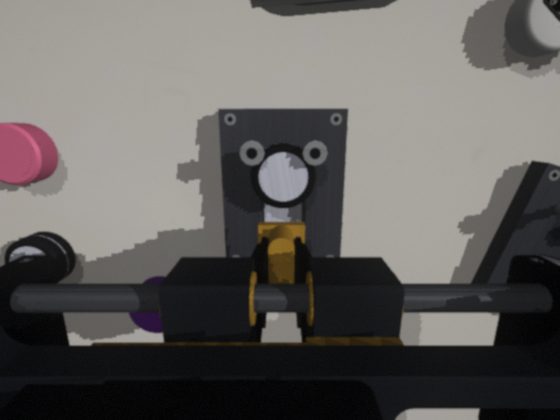

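The keeper is in line with the recess and the cell is home between the screws at (283,177). Lowering now.

```bash
python3 -m jog '[[0,0.008,-0.012,-0.4,0,0,0],[0,0,0,-0.36,0,0,0],[0,0,0,0,0,0,0],[0,0,0,0,0,0,0]]'; python3 -m jog '[[0,0,0,-0.06,0,0,0],[0,0,0,-0.06,0,0,0],[0,0,0,-0.04,0,0,0],[0,0,0,0,0,0,0]]'; python3 -m jog '[[0,0,0,-0.05,0,0,0],[0,0,0,-0.04,0,0,0],[0,0,0,0,0,0,0],[0,0,0,0,0,0,0]]'
```

```text
t: 13.85
tcp_pos: [0.5787, 0.209, 0.0446]
tcp_rot: [0.997, 0.08, -0.0, 0.0]
wrist_force: [0.3, 0.2, -0.2]
gripper_width: 0.0136
gripper_force: 40.0
t: 14.25
tcp_pos: [0.5795, 0.2098, 0.0365]
tcp_rot: [0.997, 0.081, -0.0, 0.0]
wrist_force: [-0.2, -0.8, -0.2]
gripper_width: 0.0135
gripper_force: 40.0
t: 14.65
tcp_pos: [0.5796, 0.2099, 0.0319]
tcp_rot: [0.997, 0.081, -0.0, 0.0]
wrist_force: [-0.0, -0.1, -1.2]
gripper_width: 0.0138
gripper_force: 40.0
```

```bash
python3 -m jog '[[0,0,0,-0.04,0,0,0],[0,0,0,-0.03,0,0,0],[0,0,0,0,0,0,0],[0,0,0,0,0,0,0]]'; python3 -m jog '[[0,0,0,-0.03,0,0,0],[0,0,0,0,0,0,0],[0,0,0,0,0,0,0]]'
```

```text
t: 15.05
tcp_pos: [0.5799, 0.21, 0.0289]
tcp_rot: [0.997, 0.081, 0.0, -0.0]
wrist_force: [-1.4, 0.3, 3.1]
gripper_width: 0.014
gripper_force: 40.0
t: 15.35
tcp_pos: [0.5799, 0.21, 0.0289]
tcp_rot: [0.997, 0.081, -0.0, 0.0]
wrist_force: [-5.1, -1.4, 10.9]
gripper_width: 0.0137
gripper_force: 40.0
```

```bash
python3 -m jog '[[0.35,0,0,0,0,0,0],[0.35,0,0,0,0,0,0],[0.35,0,0,0,0,0,0],[0.35,0,0,0.3,0,0,0],[0.35,0,0,0.9,0,0,0],[0.68,-0.337,0.95,0.1,0,0,-0.0552],[0.68,-0.337,0.95,0.1,0,0,-0.0552],[0.68,-0.337,0.95,0,0,0,-0.0552],[0.68,-0.337,0.95,0,0,0,0],[0.68,0,0,0,0,0,0],[0.68,0,0,0,0,0,0],[0.68,0,0,0,0,0,0]]'; python3 - <<'E'
from m import *
st(); c=snap("wrist","w10"); np.save("w10.npy",c,allow_pickle=True); holes(c,lo=700,hi=5000,z=.02)
E
```

```text
t: 16.55
tcp_pos: [0.5132, 0.397, 0.097]
tcp_rot: [0.999, -0.049, -0.0, 0.0]
wrist_force: [-0.0, -0.5, 0.0]
gripper_width: 0.0645
gripper_force: 0.0
t 16.55 tcp [0.5132 0.397  0.097 ] yax yaw -95.67 tool z [-0.e+00 -5.e-04 -1.e+00] w 0.0645 gf 0.0 F [-0.  -0.5  0. ]
hole px [280.7 327.4] A 4879.5 ax [ 35.1 211.4] -> [0.4156 0.4076]
hole px [278.9 217.5] A 1391.0 ax [41.4 42.9] -> [0.5169 0.399 ]
hole px [546.8 108.7] A 1106.0 ax [24.1 60.4] -> [0.58  0.195]
```

View pics/w10.png

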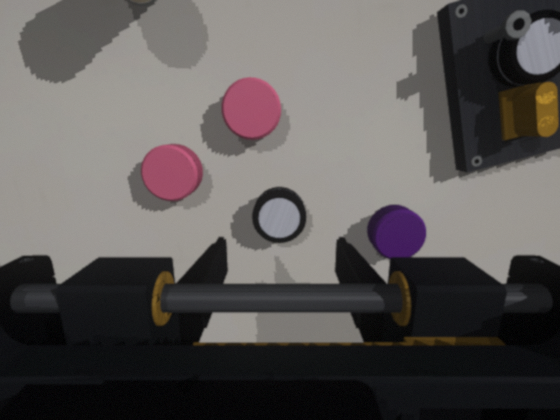

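The view shows cell A at (279,217), clear of the purple and pink decoys, and the keeper seated in the left nest. Gripping the cell.

```bash
python3 -m jog '[[0.68,-0.026,0.05,-0.85,0,0,0],[0.68,0,0,-0.6,0,0,0],[0.68,0,0,-0.22,0,0,0],[0.68,0,0,0,0,0,0],[0,0,0,0,0,0,0],[0,0,0,0,0,0,0],[0,0,0,0,0,0,0],[0,0,0,0,0,0,0],[0,0,0,0,0,0,0],[0,0,0,0,0,0,0]]' 25; python3 -c "
from h import *
st()"
```

```text
t: 17.6
tcp_pos: [0.5121, 0.4004, 0.014]
tcp_rot: [0.999, -0.049, 0.0, 0.0]
wrist_force: [0.4, -1.8, 4.4]
gripper_width: 0.0431
gripper_force: 25.0
t 17.6 tcp [0.5121 0.4004 0.014 ] yax yaw -95.63 tool z [ 9.e-04 -1.e-04 -1.e+00] w 0.0431 gf 25.0 F [ 0.4 -1.8  4.4]
```

```bash
python3 -m jog '[[0,0,0,0.8,0,0,0],[0,0,0,0.9,0,0,0],[0,0.0924,-0.905,0,0,0,0],[0,0.0924,-0.905,0,0,0,0],[0,0.0924,-0.905,0,0,0,0],[0,0.0924,-0.905,0,0,0,0],[0,0.0924,-0.905,0,0,0,0],[0,0.0924,-0.905,0,0,0,0],[0,0.0924,-0.905,0,0,0,0],[0,0.0924,-0.905,0,0,0,0],[0,0.0924,-0.905,0,0,0,0],[0,0,0,0,0,0,0]]'; python3 -m jog '[[0,0,0,0,0,0,0]]'; python3 - <<'E'
from m import *
st(); c=snap("wrist","w11"); np.save("w11.npy",c,allow_pickle=True); holes(c,lo=100,hi=5000,z=.044)
s=sense(); print("held:"); holes(c,lo=2000,hi=5000,z=s["tcp_pos"][2]+.006)
E
```

```text
t: 18.8
tcp_pos: [0.5535, -0.011, 0.0983]
tcp_rot: [0.999, -0.052, 0.0, 0.0]
wrist_force: [0.2, -0.0, -1.4]
gripper_width: 0.0428
gripper_force: 25.0
t: 18.9
tcp_pos: [0.5529, -0.0074, 0.098]
tcp_rot: [0.999, -0.05, -0.0, -0.0]
wrist_force: [-0.9, -0.0, -0.4]
gripper_width: 0.0428
gripper_force: 25.0
t 18.9 tcp [ 0.5529 -0.0074  0.098 ] yax yaw -95.78 tool z [-6.e-04  8.e-04 -1.e+00] w 0.0428 gf 25.0 F [-0.9 -0.  -0.4]
hole px [476.6 327.8] A 1374.0 ax [39.  47.5] -> [ 0.4555 -0.1547]
hole px [280.3 327.6] A 3326.0 ax [ 35.9 135.5] -> [0.4716 0.002 ]
hole px [ 85.2 328.2] A 1310.0 ax [37.1 48.9] -> [0.4868 0.1581]
hole px [491.  297.5] A 287.5 ax [ 5.3 88.5] -> [ 0.482  -0.1641]
hole px [297.4 297.5] A 349.5 ax [  4.6 120.4] -> [ 0.4972 -0.014 ]
hole px [199.6 296.9] A 389.5 ax [14.1 51.2] -> [0.5055 0.0618]
hole px [280.7 256.5] A 2721.5 ax [54.7 63.9] -> [ 0.5329 -0.0045]
hole px [278.4 197.1] A 1158.0 ax [36.6 44.1] -> [ 0.5784 -0.0075]
hole px [309.6 128.9] A 486.0 ax [24.5 25.4] -> [ 0.623  -0.0332]
hole px [250.2 127.8] A 489.5 ax [24.6 25.5] -> [0.6277 0.0064]
hole px [  6.7 103.9] A 123.5 ax [11.6 13.8] -> [0.659  0.1642]
hole px [330.5  99.6] A 133.0 ax [12.9 13.3] -> [ 0.6401 -0.0483]
hole px [230.2  97.8] A 131.0 ax [12.9 13.1] -> [0.6479 0.017 ]
hole px [548.1  82.5] A 122.5 ax [11.4 13.9] -> [ 0.6362 -0.1891]
held:
hole px [280.3 327.6] A 3326.0 ax [ 35.9 135.5] -> [ 0.5147 -0.0025]
hole px [280.7 256.5] A 2721.5 ax [54.7 63.9] -> [ 0.5588 -0.0073]
```

View pics/w11.png

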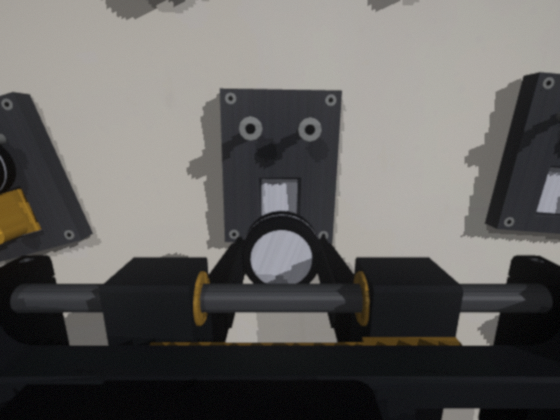

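The view shows the held cell at (281,256) in front of the middle nest, with screws at (250,128) and (310,129). The nest is turned about 1° more than the tool, so I'll correct that and lower.

```bash
python3 -m jog '[[0,0.104,0.024,-0.5,0,0,-0.011],[0,0,0,-0.5,0,0,0],[0,0,0,-0.26,0,0,0],[0,0,0,0,0,0,0],[0,0,0,0,0,0,0]]'; python3 -m jog '[[0,0,0,-0.04,0,0,0],[0,0,0,-0.04,0,0,0],[0,0,0,0,0,0,0],[0,0,0,0,0,0,0]]'
```

```text
t: 19.45
tcp_pos: [0.5586, -0.0049, 0.0357]
tcp_rot: [0.998, -0.057, 0.0, -0.0]
wrist_force: [0.2, 0.2, -1.3]
gripper_width: 0.043
gripper_force: 25.0
t: 19.85
tcp_pos: [0.5587, -0.0057, 0.0318]
tcp_rot: [0.998, -0.058, 0.0, 0.0]
wrist_force: [0.6, 0.3, -0.7]
gripper_width: 0.0429
gripper_force: 25.0
```

```bash
python3 -m jog '[[0,0,0,-0.03,0,0,0],[0,0,0,0,0,0,0],[0,0,0,0,0,0,0]]'; python3 -m jog '[[0,0.2,-0.0238,0,0,0,0],[0,0.2,-0.0238,0,0,0,0],[0,0.2,-0.0238,0,0,0,0],[0,0.12,-0.0143,0,0,0,0],[0,0,0,0,0,0,0],[0,0,0,0,0,0,0]]'; python3 - <<'E'
from m import *
s=sense(); c=snap("wrist"); holes(c,lo=600,hi=5000,z=.036); holes(c,lo=600,hi=5000,z=.044)
E
```

```text
t: 20.15
tcp_pos: [0.5586, -0.0057, 0.03]
tcp_rot: [0.998, -0.058, 0.0, 0.0]
wrist_force: [-0.7, -0.0, 0.2]
gripper_width: 0.0426
gripper_force: 25.0
t: 20.75
tcp_pos: [0.595, -0.01, 0.03]
tcp_rot: [0.998, -0.058, 0.0, 0.0]
wrist_force: [1.0, -0.4, -0.2]
gripper_width: 0.0427
gripper_force: 25.0
hole px [472.2 329.2] A 1505.5 ax [36.3 67.5] -> [ 0.5429 -0.1147]
hole px [ 85.6 328.2] A 1319.5 ax [37.9 47.9] -> [0.5695 0.1072]
hole px [280.6 256.5] A 2700.5 ax [54.4 63.7] -> [ 0.6008 -0.0099]
hole px [322.2 216.3] A 832.5 ax [32.  33.7] -> [ 0.6207 -0.034 ]
hole px [241.9 215.7] A 864.0 ax [31.4 35.5] -> [0.6259 0.0075]
hole px [472.2 329.2] A 1505.5 ax [36.3 67.5] -> [ 0.5493 -0.1097]
hole px [ 85.6 328.2] A 1319.5 ax [37.9 47.9] -> [0.5746 0.1007]
hole px [280.6 256.5] A 2700.5 ax [54.4 63.7] -> [ 0.6042 -0.0103]
hole px [322.2 216.3] A 832.5 ax [32.  33.7] -> [ 0.6231 -0.0332]
hole px [241.9 215.7] A 864.0 ax [31.4 35.5] -> [0.628  0.0062]
```

```bash
python3 -m jog '[[0,0.06,-0.012,0,0,0,0],[0,0.06,-0.01,0,0,0,0],[0,0,0,0,0,0,0],[0,0,0,0,0,0,0]]'; python3 -m jog '[[0.6,0,0,0,0,0,0],[0.6,0,0,0,0,0,0],[0.6,0,0,0.2,0,0,0],[0.6,0,0,0.8,0,0,0],[0,-0.8,0.095,0,0,0,0],[0,0,0,0,0,0,0],[0,0,0,0,0,0,0],[0,0,0,0,0,0,0],[0,0,0,0,0,0,0],[0,0,0,0,0,0,0]]'; python3 - <<'E'
from m import *
st(); c=snap("wrist","w12"); holes(c,lo=450,hi=5000,z=.036); holes(c,lo=450,hi=800,z=.044)
E
```

```text
t: 21.2
tcp_pos: [0.6008, -0.0111, 0.03]
tcp_rot: [0.998, -0.058, 0.0, 0.0]
wrist_force: [0.6, 0.8, 0.5]
gripper_width: 0.043
gripper_force: 25.0
t: 22.2
tcp_pos: [0.5611, -0.0064, 0.0799]
tcp_rot: [0.998, -0.058, 0.0, 0.0]
wrist_force: [0.1, 0.4, -1.2]
gripper_width: 0.0145
gripper_force: 0.0
t 22.2 tcp [ 0.5611 -0.0064  0.0799] yax yaw -96.64 tool z [ 1.e-04 -0.e+00 -1.e+00] w 0.0145 gf 0.0 F [ 0.1  0.4 -1.2]
hole px [449.4 328.3] A 3344.5 ax [ 39.1 120.5] -> [ 0.4715 -0.1251]
hole px [280.9 328.2] A 1204.5 ax [36.6 45.5] -> [0.4866 0.003 ]
hole px [110.9 327.5] A 2947.5 ax [ 35.2 122.8] -> [0.5023 0.132 ]
hole px [280.7 273.4] A 574.0 ax [25.1 30.9] -> [ 0.5323 -0.0023]
hole px [279.1 221.5] A 1227.5 ax [38.2 43.4] -> [ 0.5715 -0.0057]
hole px [280.8 171.7] A 2069.5 ax [50.9 51.8] -> [ 0.6057 -0.0109]
hole px [313.2 141.7] A 538.5 ax [25.8 26.7] -> [ 0.6226 -0.034 ]
hole px [249.  141.5] A 542.0 ax [26.  26.7] -> [0.6275 0.0073]
hole px [280.7 273.4] A 574.0 ax [25.1 30.9] -> [ 0.5362 -0.0027]
hole px [313.2 141.7] A 538.5 ax [25.8 26.7] -> [ 0.623  -0.0332]
hole px [249.  141.5] A 542.0 ax [26.  26.7] -> [0.6277 0.0064]
```

```bash
python3 -m jog '[[0,0,0.01,-0.5,0,0,0],[0,0,0,-0.44,0,0,0],[0,0,0,0,0,0,0],[0,0,0,0,0,0,0],[0,0.13,-0.0155,0,0,0,0],[0,0.12,-0.0143,0,0,0,0],[0,0.04,-0.005,0,0,0,0],[0,0,0,0,0,0,0],[0,0,0,0,0,0,0]]'; python3 -m jog '[[0,0.04,-0.005,0,0,0,0],[0,0,0,0,0,0,0],[0,0,0,0,0,0,0]]';python3 -m jog '[[0,0.04,-0.005,0,0,0,0],[0,0,0,0,0,0,0],[0,0,0,0,0,0,0]]'
```

```text
t: 23.15
tcp_pos: [0.5754, -0.0076, 0.0332]
tcp_rot: [0.998, -0.058, 0.001, 0.0]
wrist_force: [0.0, 0.1, -0.0]
gripper_width: 0.0002
gripper_force: 0.0
t: 23.45
tcp_pos: [0.5763, -0.0077, 0.0328]
tcp_rot: [0.998, -0.058, -0.001, -0.0]
wrist_force: [-4.1, 0.5, 2.1]
gripper_width: 0.0004
gripper_force: 2.0
t: 23.75
tcp_pos: [0.5767, -0.0078, 0.0325]
tcp_rot: [0.998, -0.058, -0.003, -0.0]
wrist_force: [-8.8, 1.3, 6.4]
gripper_width: 0.0003
gripper_force: 4.6
```

```bash
python3 -m jog '[[0,0.06,-0.007,0,0,0,0],[0,0,0,0,0,0,0],[0,0,0,0,0,0,0]]'; python3 -m jog '[[0,-0.24,0.03,0,0,0,0],[0,0,0,0.9,0,0,0],[0,0,0,0,0,0,0],[0,0,0,0,0,0,0]]'; python3 - <<'E'
from m import *
st(); c=snap("wrist","w13"); holes(c,lo=450,hi=5000,z=.036)
c=snap("top"); brass(c,.02)
E
```

```text
t: 24.05
tcp_pos: [0.5771, -0.0079, 0.032]
tcp_rot: [0.998, -0.058, -0.006, -0.0]
wrist_force: [-17.4, -0.0, 11.5]
gripper_width: 0.0004
gripper_force: 8.6
t: 24.45
tcp_pos: [0.5717, -0.007, 0.0798]
tcp_rot: [0.998, -0.058, 0.003, 0.0]
wrist_force: [-0.5, 0.5, 0.4]
gripper_width: 0.0006
gripper_force: 0.0
t 24.45 tcp [ 0.5717 -0.007   0.0798] yax yaw -96.63 tool z [ 5.3e-03 -5.0e-04 -1.0e+00] w 0.0006 gf 0.0 F [-0.5  0.5  0.4]
hole px [126.2 327.1] A 3670.5 ax [ 33.3 162. ] -> [0.5124 0.1193]
hole px [433.8 328. ] A 4300.0 ax [ 39.4 163.9] -> [ 0.4844 -0.1136]
hole px [279.9 232. ] A 1001.5 ax [38.9 43.5] -> [ 0.5746 -0.006 ]
hole px [281.8 183.2] A 1990.5 ax [50.1 50.7] -> [ 0.6087 -0.0113]
hole px [313.7 159.1] A 499.0 ax [24.8 25.8] -> [ 0.6222 -0.034 ]
hole px [250.4 159. ] A 504.0 ax [25.1 25.7] -> [0.6271 0.0073]
```

```bash
python3 -m jog '[[0.6,-0.587,-0.912,0.15,0,0,0],[0.6,-0.587,-0.912,0.15,0,0,0],[0.6,-0.587,-0.912,0.15,0,0,0],[0.6,-0.587,-0.912,0.15,0,0,0],[0.6,-0.587,-0.912,0.15,0,0,0],[0.6,0,0,0,0,0,0],[0.6,0,0,0,0,0,0]]'; python3 - <<'E'
from m import *
st(); c=snap("wrist","w14"); np.save("w14.npy",c,allow_pickle=True); m=brass(c)
f=c["frame"][:,:,::-1]; cv2.imwrite("pics/z14.png",cv2.resize(f[140:270,170:400],None,fx=3,fy=3,interpolation=cv2.INTER_CUBIC))
E
```

```text
t: 25.25
tcp_pos: [0.435, -0.2156, 0.1112]
tcp_rot: [0.998, -0.059, -0.0, -0.001]
wrist_force: [0.8, 0.1, -0.2]
gripper_width: 0.0509
gripper_force: 0.0
t 25.25 tcp [ 0.435  -0.2156  0.1112] yax yaw -96.8 tool z [-7.0e-04  1.1e-03 -1.0e+00] w 0.0509 gf 0.0 F [ 0.8  0.1 -0.2]
brass px [476.5 169.6] [ 453  147   44   49 1299] -> [ 0.4538 -0.3843]
brass px [306.4 216.2] [ 283  191   46   50 1279] -> [ 0.43  -0.237]
```

View pics/z14.png

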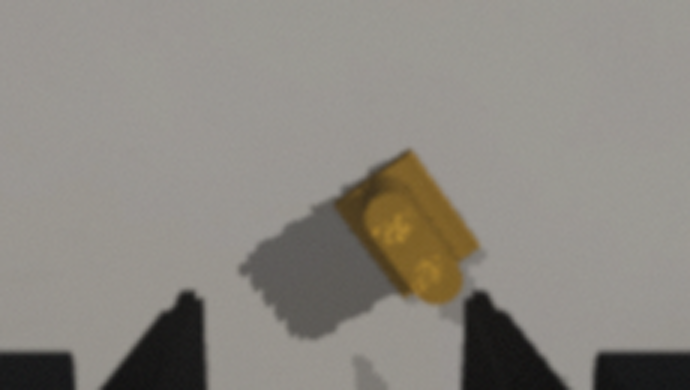

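The crop shows the keeper turned about 36° in the image. Its tongue corners are at (410,150), (337,203) and (479,245), and the rib runs from about (392,217) to (434,275).

```bash
python3 - <<'E'
from m import *
c=np.load("w14.npy",allow_pickle=True).item()
q=lambda *p: np.array(p)/3+[170,140]
T=pl(c,[q(410,150),q(337,203),q(479,245)],.01)[:,:2]; print("center tongue",T[1:].mean(0), "edge",np.hypot(*(T[0]-T[2])),np.hypot(*(T[0]-T[1])),"yaw",np.degrees(np.arctan2(*(T[0]-T[2])[::-1])))
R=pl(c,[q(392,220),q(433,276)],.032)[:,:2]; print("rib",R.mean(0),np.hypot(*(R[0]-R[1])),np.degrees(np.arctan2(*(R[0]-R[1])[::-1])))
E
```

```text
center tongue [ 0.431395   -0.23688364] edge 0.03550242104753342 0.026259595697994912 yaw 29.52134378308202
rib [ 0.4308873 -0.2362566] 0.019608771415824913 29.00714494965403
```

```bash
python3 -m jog '[[0.5,-0.04,-0.21,0,0,0,0.08],[0.5,-0.038,-0.21,0,0,0,0.08],[0.5,0,0,-0.2,0,0,0.08],[0.5,0,0,-0.3,0,0,0.08],[0.5,0,0,-0.3,0,0,0.08],[0.5,0,0,0,0,0,0],[0.5,0,0,0,0,0,0]]'; python3 - <<'E'
from m import *
st(); c=snap("wrist","w15"); f=c["frame"][:,:,::-1]; cv2.imwrite("pics/z15.png",cv2.resize(f[140:300,170:400],None,fx=3,fy=3,interpolation=cv2.INTER_CUBIC))
print(pr(c,[[.4311,-.2366,.032]]))
E
```

```text
t: 26.0
tcp_pos: [0.4323, -0.2347, 0.0715]
tcp_rot: [0.967, 0.253, -0.0, -0.001]
wrist_force: [-0.4, 0.0, 0.9]
gripper_width: 0.0479
gripper_force: 0.0
t 26.0 tcp [ 0.4323 -0.2347  0.0715] yax yaw -60.65 tool z [-0.0013  0.0011 -1.    ] w 0.0479 gf 0.0 F [-0.4  0.   0.9]
[[283.55265175 240.83976625]]
```

View pics/z15.png

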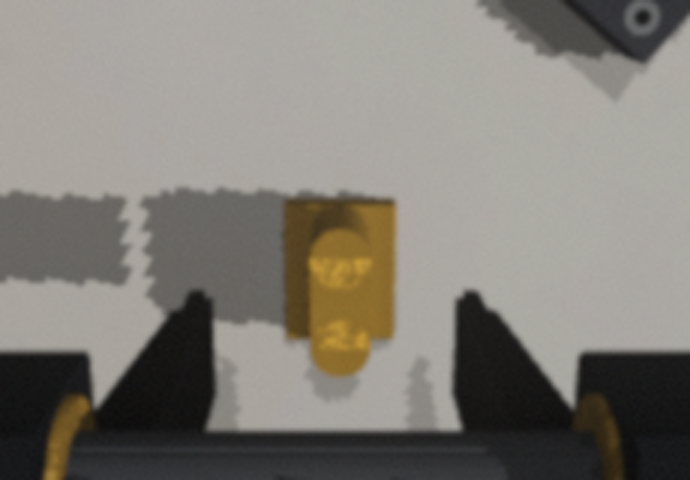

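The rib is now square between the fingers, at crop (340,302), matching the prediction. Gripping.

```bash
python3 -m jog '[[0.5,-0.024,-0.038,-0.5,0,0,0],[0.5,0,0,-0.43,0,0,0],[0.5,0,0,0,0,0,0],[0.5,0,0,0,0,0,0],[0,0,0,0,0,0,0],[0,0,0,0,0,0,0],[0,0,0,0,0,0,0],[0,0,0,0,0,0,0],[0,0,0,0,0,0,0],[0,0,0,0,0,0,0],[0,0,0,0,0,0,0]]' 40; python3 -c "
from h import *
st()"
```

```text
t: 27.15
tcp_pos: [0.4309, -0.2381, 0.026]
tcp_rot: [0.967, 0.253, 0.0, 0.0]
wrist_force: [-0.2, 0.4, 2.4]
gripper_width: 0.014
gripper_force: 40.0
t 27.15 tcp [ 0.4309 -0.2381  0.026 ] yax yaw -60.63 tool z [ 2.e-04 -1.e-04 -1.e+00] w 0.014 gf 40.0 F [-0.2  0.4  2.4]
```

```bash
python3 -m jog '[[0,0,0,0.6,0,0,0],[0,0,0,0.6,0,0,0],[0,0.547,0.926,0,0,0,-0.0803],[0,0.547,0.926,0,0,0,-0.0803],[0,0.547,0.926,0,0,0,-0.0803],[0,0.547,0.926,0,0,0,-0.0803],[0,0.547,0.926,0,0,0,-0.0803],[0,0,0,0,0,0,0],[0,0,0,0,0,0,0]]'; python3 - <<'E'
from m import *
st(); c=snap("wrist","w16"); np.save("w16.npy",c,allow_pickle=True); holes(c,lo=450,hi=5000,z=.036)
E
```

```text
t: 28.05
tcp_pos: [0.5559, -0.0252, 0.0849]
tcp_rot: [0.999, -0.052, -0.001, 0.0]
wrist_force: [-1.2, 0.7, -1.3]
gripper_width: 0.0139
gripper_force: 40.0
t 28.05 tcp [ 0.5559 -0.0252  0.0849] yax yaw -96.01 tool z [-1.5e-03 -2.0e-04 -1.0e+00] w 0.0139 gf 40.0 F [-1.2  0.7 -1.3]
hole px [448.8 328.3] A 3394.5 ax [ 39.1 122.3] -> [ 0.4635 -0.1473]
hole px [280.9 328.3] A 1147.5 ax [36.6 43.4] -> [ 0.4774 -0.0163]
hole px [111.3 327.5] A 2980.5 ax [ 35.1 124.7] -> [0.4922 0.1158]
hole px [268.8 225.4] A 2384.5 ax [48.8 80.1] -> [ 0.5626 -0.0166]
hole px [253.  161.1] A 2024.0 ax [49.8 51.9] -> [ 0.6089 -0.0112]
hole px [283.4 136.4] A 516.0 ax [25.4 25.9] -> [ 0.6228 -0.0333]
hole px [220.5 135.6] A 528.5 ax [25.7 26.3] -> [0.6277 0.0079]
```

View pics/w16.png

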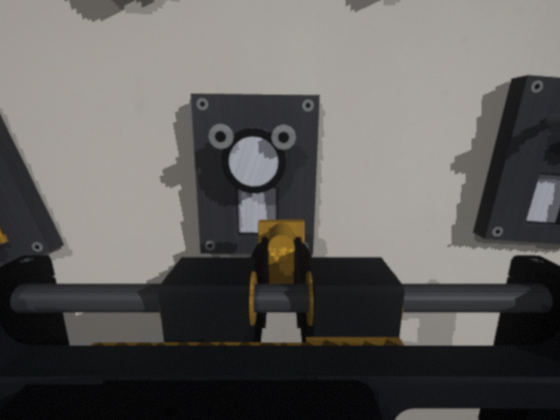

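The view shows the keeper held square but about 2 cm short of the recess, because of the joint-speed limits. Correcting that before lowering.

```bash
python3 -m jog '[[0,0.117,0.187,0,0,0,-0.009],[0,0.117,0.187,0,0,0,0],[0,0,0,-0.4,0,0,0],[0,0,0,-0.3,0,0,0],[0,0,0,0,0,0,0],[0,0,0,0,0,0,0],[0,0,0,0,0,0,0]]'; python3 -c "
from h import *
st()"
```

```text
t: 28.8
tcp_pos: [0.5682, -0.0079, 0.0513]
tcp_rot: [0.998, -0.061, 0.0, 0.0]
wrist_force: [-0.5, 0.3, -1.2]
gripper_width: 0.0138
gripper_force: 40.0
t 28.8 tcp [ 0.5682 -0.0079  0.0513] yax yaw -97.03 tool z [ 9.e-04 -1.e-04 -1.e+00] w 0.0138 gf 40.0 F [-0.5  0.3 -1.2]
```

```bash
python3 -m jog '[[0,-0.01,0.026,-0.1,0,0,0],[0,0,0,-0.06,0,0,0],[0,0,0,-0.06,0,0,0],[0,0,0,0,0,0,0],[0,0,0,0,0,0,0]]'; python3 -m jog '[[0,0,0,-0.05,0,0,0],[0,0,0,-0.05,0,0,0],[0,0,0,0,0,0,0],[0,0,0,0,0,0,0]]'; python3 -m jog '[[0,0,0,-0.04,0,0,0],[0,0,0,-0.03,0,0,0],[0,0,0,0,0,0,0],[0,0,0,0,0,0,0]]'
```

```text
t: 29.3
tcp_pos: [0.5673, -0.0062, 0.0396]
tcp_rot: [0.998, -0.061, -0.0, -0.0]
wrist_force: [-0.2, 0.1, -1.2]
gripper_width: 0.0137
gripper_force: 40.0
t: 29.7
tcp_pos: [0.5672, -0.0063, 0.0345]
tcp_rot: [0.998, -0.061, -0.0, -0.0]
wrist_force: [-1.4, -0.0, -1.6]
gripper_width: 0.0135
gripper_force: 40.0
t: 30.1
tcp_pos: [0.5676, -0.0063, 0.032]
tcp_rot: [0.998, -0.061, 0.0, 0.0]
wrist_force: [-3.3, -0.6, 6.0]
gripper_width: 0.0139
gripper_force: 40.0
```

```bash
python3 -m jog '[[0.35,0,0,0,0,0,0],[0.35,0,0,0,0,0,0],[0.35,0,0,0,0,0,0],[0.35,0,0,0.3,0,0,0],[0.35,0,0,0.9,0,0,0],[0.35,-0.6,0.7,0.3,0,0,0],[0.35,-0.6,0.7,0.3,0,0,0],[0.35,0,0.7,0,0,0,0],[0.35,0,0,0,0,0,0],[0.35,0,0,0,0,0,0]]'; python3 - <<'E'
from m import *
st(); c=snap("wrist","w17"); holes(c,lo=150,hi=4000,z=.036); brass(c)
print("pred rib-top centre L,M", pr(c,[[.5793,.2103,.038],[.5681,-.0066,.038]]).round(1), "tongue-top", pr(c,[[.5793,.2103,.016],[.5681,-.0066,.016]]).round(1))
t=snap("top"); f=np.vstack([cv2.resize(c["frame"][0:240],None,fx=1.4,fy=1.4,interpolation=cv2.INTER_CUBIC)[:, :784],cv2.resize(t["frame"][60:330],None,fx=1.4,fy=.95)[:, :784]]); cv2.imwrite("pics/fin.png",f[:600,:,::-1])
E
```

```text
t: 31.1
tcp_pos: [0.5075, 0.0991, 0.1222]
tcp_rot: [0.998, -0.06, 0.001, 0.0]
wrist_force: [-0.1, -0.5, -0.1]
gripper_width: 0.0335
gripper_force: 0.0
t 31.1 tcp [0.5075 0.0991 0.1222] yax yaw -96.9 tool z [ 1.5e-03 -3.0e-04 -1.0e+00] w 0.0335 gf 0.0 F [-0.1 -0.5 -0.1]
hole px [365.5 340. ] A 198.0 ax [ 6.6 47.2] -> [0.3808 0.0356]
hole px [467.8 328.1] A 2063.0 ax [39.6 71.4] -> [ 0.3822 -0.0588]
hole px [280.7 327.9] A 2655.5 ax [ 36.7 103.1] -> [0.4033 0.1126]
hole px [ 94.4 328.1] A 1967.0 ax [38.  72.2] -> [0.4239 0.2833]
hole px [477.8 297.5] A 380.0 ax [ 6.2 94.6] -> [ 0.4131 -0.0666]
hole px [277.3 297.4] A 473.0 ax [  5.4 143.3] -> [0.4349 0.1119]
hole px [217.2 297.3] A 382.0 ax [12.7 53. ] -> [0.4415 0.1653]
hole px [138.1 144.7] A 1805.0 ax [44.2 55.8] -> [0.5811 0.2036]
hole px [107.5  94.1] A 1743.5 ax [43.6 51.1] -> [0.6203 0.2176]
hole px [121.   61.3] A 538.0 ax [22.8 34.2] -> [0.6412 0.2018]
hole px [408.3 127.5] A 907.0 ax [21.7 54.9] -> [ 0.5686 -0.0069]
hole px [414.4  70.2] A 1841.5 ax [45.7 51.4] -> [ 0.6091 -0.0119]
hole px [450.   42.7] A 483.0 ax [23.1 26.7] -> [ 0.6245 -0.0377]
hole px [392.7  42.9] A 473.5 ax [23.1 26.2] -> [0.6293 0.0034]
brass px [399.7 127.2] [ 379  103   41   50 1639] -> [ 0.5686 -0.0099]
brass px [138.  144.5] [ 113  120   53   51 1815] -> [0.5814 0.2155]
pred rib-top centre L,M [[129.1 148.2]
 [409.  128.2]] tongue-top [[141.5 146.6]
 [398.4 128.2]]
```

View pics/fin.png

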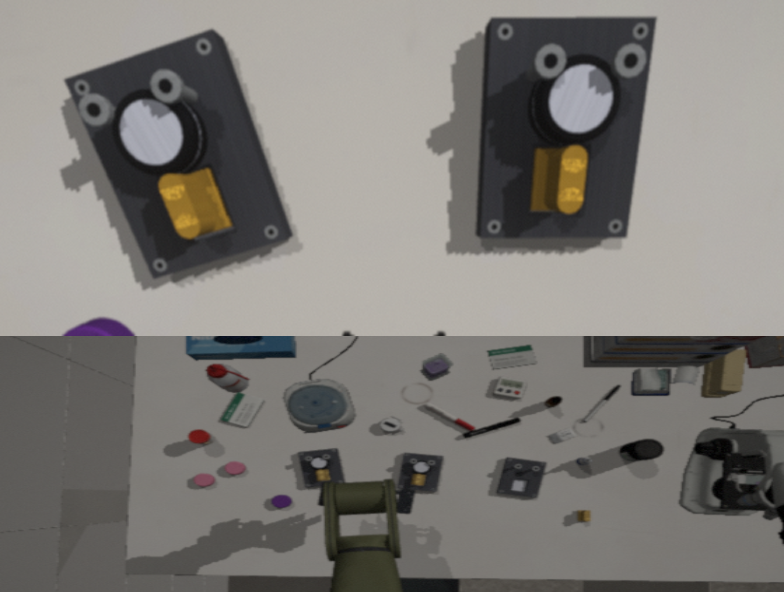

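Both cells are home, at (107,94) and (414,70) in the wrist view, with both keepers seated. No third cell is on the bench, and the dropper and counter haven't moved. Handing in.

```bash
python3 -c "
from station import *
print(hand_in())"
```

```text
the job is handed in; nothing more can be done
None
```

I handed the job in at about 31 s. Both mirror cells on the bench (I saw no third) are home against the screws in the left and middle nests, each with a keeper seated flush in front. The hand-in returned no verdict, so I judged this from the last camera views and the contact forces.

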